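# Find the high spot of a pump shaft in V-blocks with a plunger indicator

### The job

Check the eccentric pump shaft that lies in the V-blocks: gently lower the sprung indicator onto its collar until the needle has gone about half way round the dial, then turn the shaft, keeping it down in the V-blocks, so that its lowest spot passes under the plunger. Then turn it to leave the highest spot of the collar under the plunger, with the shaft resting in the V-blocks, the indicator still down on it, and everything released. Do not bottom the plunger out and do not disturb the other things on the bench.

Things in the scene. Friction and masses are not known exactly. Their poses are not given: they have to be found in the camera images.
- vblock: Fixed fixture: grey base 20 mm thick (x -105..140, y -155..85 mm), two steel V-blocks (60 mm wide, 24 thick, tops 91 mm up) at y -55 and 55 mm, 26 mm square column at x 85 mm. Origin on the table, below the middle of the shaft and the plunger; z up, y along the shaft towards the crank, x towards the column. A seated shaft's axis is 85 mm up, at x = 0.
- shaft: Loose, oiled steel pump shaft, about 0.8 kg, 18 mm diameter, 180 mm long, held in the V-blocks by its weight alone; shoulders let it float 3 mm endways. Origin on its axis midway between the V-blocks; y is its axis, towards the crank; x and z turn with it. Friction keeps it at the angle where it is left. Fixed on it: collar in the middle, crank at the +y end.
- shaft_mid (a point): Middle of the shaft's axis (85 mm up when seated), inside the collar: 48 mm diameter, 20 mm wide, sitting 3 mm off-centre, so its top is 106 mm (lowest spot up) to 112 mm (highest spot up) above the table. Its angle to the crank and to shaft's axes differs each time: the crank angle that brings the highest spot up is unknown and must be found with the indicator.
- crank_handle (a point): Centre of the crank's black round handle, 16 mm diameter, 40 mm long, parallel to the shaft, spinning freely on its pin. 38 mm off the shaft's axis, 126 mm along it from its middle (handle 106 to 146 mm, steel crank with a short counterweight 90 to 102 mm), beyond the base. Held from above it can be carried round the axis in a full circle, either way, with 1 to 4 N. Starts at any angle.
- lowering_knob (a point): Middle of the black upright round knob, 24 mm diameter, 34 mm tall, on the indicator carriage above the column. Moving it straight down lowers the carriage (50 mm travel), which stays where left; about 5 N pushes it down, 13 N pulls it up. At the top of its travel this point is 257 mm and the plunger tip 142 mm above the table; it starts 0 to 12 mm below that.
- carriage: Indicator carriage on the column. Origin: centre of the white dial, 53 mm across with 16 black ticks (long at the quarters), facing up on the round steel indicator (58 mm diameter, 22 mm tall), straight above the collar; 58 mm lower than the knob's middle. Axes as the fixture's.
- plunger_tip (a point): Lowest point of the indicator's sprung plunger (5 mm rod, 6 mm ball end), pointing down on the middle of the collar; 57 mm below the dial when out. It yields upwards by at most 16 mm, against 1 N at first and 2.9 N at the end; then it is bottomed out.
- needle (a joint): Indicator reading: angle (rad) of the black needle from rest, where it points to the fixture's -x side. Turns clockwise seen from above as the plunger is pushed in, 0.393 rad per mm. 0: plunger free; 3.14: half way round, 8 mm in; 6.28: bottomed out. Larger means a higher spot, if the shaft is down in the V-blocks; the collar's whole turn swings it 2.36 rad.
- spare_ring: Bystander: a loose steel ring, 36 mm across and 16 mm high, on the fixture's base near its -x -y corner; origin at the centre of its underside. Leave it alone.
- oil_bottle: Bystander: a small clear bottle, 26 mm across and 60 mm tall, on the base near its +x -y corner; origin at the centre of its underside. Leave it alone.
- multimeter: Bystander: a yellow hand meter lying flat, 150 x 80 x 36 mm; origin at the centre of its underside. Leave it alone.
- screwdriver: Bystander: a screwdriver, 170 mm long, lying; origin at the centre of its underside. Leave it alone.
- sample_jar: Bystander: an amber jar, 48 mm across, 65 mm tall; origin at the centre of its underside. Leave it alone.
- wrench: Bystander: a wrench, 150 mm long, lying; origin at the centre of its underside. Leave it alone.
- parts_tray: Bystander: an open white tray, 160 x 110 x 35 mm; origin at the centre of its underside. Leave it alone.

How it is judged:
By the outcome, as a careful person would: the job done as asked, in the order asked, and still so for the second after the job is handed in, with the robot touching nothing.
It also fails if it takes over 61 s, if anything falls off the work surface, if the arm or the gripper's body presses on something with over 40 N, if the wrist force passes 120 N, or if a joint passes its speed limit or range.

### The arm

A 6-joint arm with a two-finger parallel gripper is mounted at the origin on the work surface. World frame = base frame: x ahead of the robot, y to its left, z up, the work surface at z = 0. Lengths are in m, angles in rad, forces in N, time in s.
With the tool pointing down it reaches from about 0.25 to 0.8 m from the base axis. Payload 8.5 kg.
Tool frame: the origin (TCP) lies between the finger pads; the fingertips stand 22 mm ahead of it and the grasp point (between the pads) lies 3 mm ahead of it (env.finger_overhang is the distance from the TCP to the fingertips, in m); z points along the fingers, y is the direction in which the jaws open and shut (so a half turn about z gives the same grasp; the last joint's range is limited). The gripper opens to 85 mm and grips with 20 to 120 N. Pads are 22 mm wide; open, the fingers measure 114 mm over their backs; the gripper's body (76 mm by 85 mm) begins 54 mm behind the grasp point. The pads swing forward as they close: fully open they stand 13 mm farther back than shut.
Start: joints at [1.239, 0.238, -0.013, 1.319, 0, 1.571], TCP at [0.171, 0.496, 0.253] pointing down, gripper open.
Joint ranges: [-2.66, 2.66], [-1.03, 1.9], [-1.14, 1.46], [-1.82, 2.27], [-1.45, 1.34], [-3.14, 3.14]. Speed limits (rad/s): [2.22, 2.22, 2.79, 3.14, 3.14, 3.14].

### API

Orientations are given as [roll, pitch, yaw] about the fixed x, y, z axes, in that order (R = Rz(yaw) Ry(pitch) Rx(roll)).
In Python, from cell import sensors, viewer, env, finder gives the robot as it stands. The module is installed in compiled form; this text tells all that it offers.
- The arm moves only by the tool jog_arm, never from a script. Its argument "series" is a list that holds one entry, the list of rows, each a list of 7 numbers: the shift along the tool's x, y, z in mm, then the turn, a rotation vector about the tool's x, y, z in degrees, then the gripper command: -1 is shut, 1 is fully open, values between are in proportion. A call has exactly 10 rows; each row shifts and turns the commanded pose from where the row before left it, along the tool's axes as they then stand; what a row does not reach is not made up. A row lasts 1/10 s, in which the tool goes at most 50 mm and 8.59 degrees, less where a joint would pass 70% of its speed; a pose out of reach is approached as far as the arm can. A call with a gripper value outside its range is refused whole. The fingers move at their own pace and stop on an object; the grip force is fixed at half the most. Time passes only in rows, so rows that do not move let the fingers close, or fill a call up. It gives the time, the measured TCP pose, the force and the opening at its end, in the units of the state.
- sensors.observe(): the state, without advancing time (a new reading comes with each control period).
- viewer.capture(name): name is "scene" or "top" or "wrist"; returns the picture (480x640x3 uint8, red, green, blue); there is no depth.
- viewer.get_calibration(name): a dict with "mtx" (3x3 intrinsics, pixels), "position" and "rotation" of the camera in the world; the wrist camera has in their place "mount" (4x4, takes a point from camera to tool coordinates, whose origin is the TCP and whose axes are the flange's). Camera axes: x right, y up, looking along -z (the intrinsics and any distortion apply to the point x, -y, -z); pixel columns grow to the right and rows downward; lengths in m; the calibration is good to about 2 mm. A picture is of the moment at which its call begins: read the wrist's pose just before it. get_calibration takes no time and is no camera call.
- env.close_job(): hands the job in, once; it reports no verdict.
Trained networks look in the newest picture that a camera, given by its name, has taken for a name from the list of things; names that differ only in an ending like _2 or _b are one class to them, and where a whole thing is asked for, a point or a joint stands for the part that bears it (a point fixed in the world has none). Each returns a list of dicts, best first, with "confidence" (0 to 1); they miss things now and then, are a little off and sometimes report something else, mostly with a low value. They report only what shows in the picture. A call takes as long as a camera call.
- finder.boxes_of(query, camera): "box" ([left, top, right, bottom] in pixels, round what is visible of it).
- finder.pinpoint(query, camera): "xy" ([column, row] in pixels: a listed point, or the origin of a listed thing).
The state is a dict: "time": time; "joint_positions": joint angles; "joint_vel": joint speeds; "tau": joint torques, N m; "tcp_pos": TCP position; "eef_rot": TCP orientation; "contact_force": force on the tool from outside, world axes, zero at the start; "wrist_torque": the same for the moment, N m; "grip_width": finger opening in m.
Only numpy, scipy, OpenCV 4.12 (cv2) and the standard library are available. Lean on these libraries where they do the work, as an engineer would, in place of code of your own. Each camera call takes 0.05 s, during which the arm holds its last target.

## Working session

There is one attempt and no reset: what is moved stays moved. The work goes in short steps, Python scripts to look and compute and a tool call to move; the robot and the scene stay as the last step left them, time stands still between calls to the robot, and variables do not carry over. Pictures are saved under pics/ and viewed, and the job is handed in when it is done.

Besides the shell and the picture viewer there is one more tool, called in YAML: its name, and indented under it one key for each argument. jog_arm: Moves the arm, as the interface text tells. Its arguments: {"type":"object","properties":{"series":{"type":"array","items":{"type":"array","items":{"type":"array","items":{"type":"number"}}}}},"required":["series"]}

```bash
mkdir -p pics; ls; python3 - <<'E'
from cell import sensors, viewer, env, finder
import cv2
print(sensors.observe())
for n in ("scene","top","wrist"):
    im=viewer.capture(n); cv2.imwrite(f"pics/{n}0.png",im[:,:,::-1])
    c=viewer.get_calibration(n); print(n,c)
    if n!="wrist":
        for q in ("vblock","shaft_mid","crank_handle","lowering_knob","carriage","plunger_tip"):
            print(q,finder.pinpoint(q,n)[:2])
print(env.finger_overhang, sensors.observe()["time"])
E
```

```text
pics
{'time': 0.0, 'joint_positions': array([ 1.23897859e+00,  2.38772388e-01, -1.42398322e-02,  1.31922689e+00,
        3.36289007e-05,  1.57081594e+00]), 'joint_vel': array([ 0.0007796 ,  0.00044983,  0.00100247, -0.0016478 ,  0.00076588,
       -0.00027406]), 'tau': array([-2.20309768e-03, -5.38787055e+01,  3.46439552e+01,  1.81223330e-02,
       -2.48746728e-04,  1.38094524e-05]), 'tcp_pos': array([0.17088936, 0.49599753, 0.25268764]), 'eef_rot': array([-3.14014987e+00, -3.36005726e-05,  2.80975526e+00]), 'contact_force': array([-0.45985515, -0.27941498,  0.44511063]), 'wrist_torque': array([-0.0063834 , -0.03537327,  0.00598953]), 'grip_width': 0.08555409314070947}
scene {'mtx': array([[527.54062661,   0.        , 319.16222676],
       [  0.        , 527.54062661, 239.1568261 ],
       [  0.        ,   0.        ,   1.        ]]), 'position': array([ 1.06307652, -0.60458785,  0.89839374]), 'rotation': array([0.8248915 , 0.0052457 , 0.67387766])}
vblock [{'xy': [309.4, 309.6], 'confidence': 0.78}, {'xy': [206.1, 430.4], 'confidence': 0.38}]
shaft_mid [{'xy': [309.3, 281.3], 'conf
[... 654 characters left out ...]
owering_knob [{'xy': [345.3, 195.6], 'confidence': 0.97}]
carriage [{'xy': [338.1, 233.0], 'confidence': 0.7}, {'xy': [225.4, 188.4], 'confidence': 0.32}]
plunger_tip []
wrist {'mtx': array([[361.90489004,   0.        , 314.88309173],
       [  0.        , 361.90489004, 237.46855003],
       [  0.        ,   0.        ,   1.        ]]), 'mount': array([[ 9.11406559e-04,  9.58930578e-01,  2.83639411e-01,
         7.23228673e-02],
       [ 9.99999259e-01, -6.45176647e-04, -1.03203665e-03,
        -3.88928008e-04],
       [-8.06653981e-04,  2.83640142e-01, -9.58930456e-01,
        -1.20667444e-01],
       [ 0.00000000e+00,  0.00000000e+00,  0.00000000e+00,
         1.00000000e+00]])}
0.022 0.75
```

View pics/scene0.png

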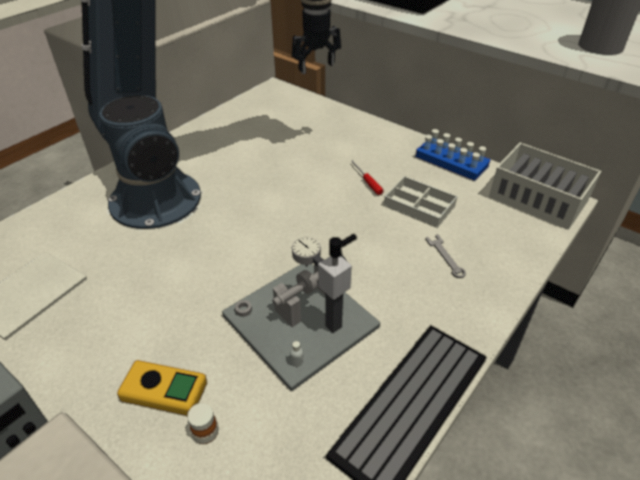

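View pics/top0.png

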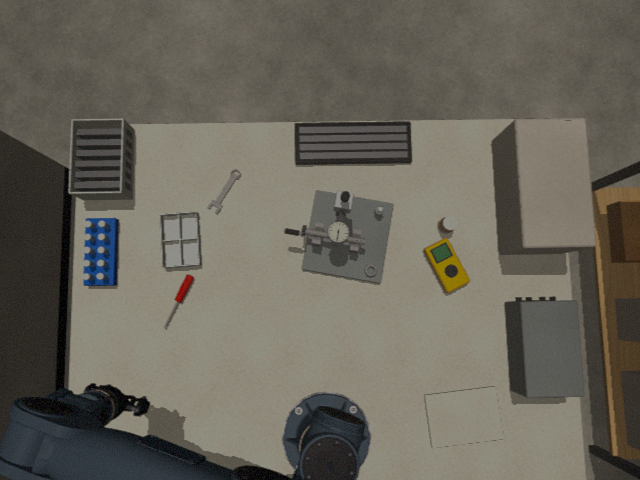

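View pics/wrist0.png

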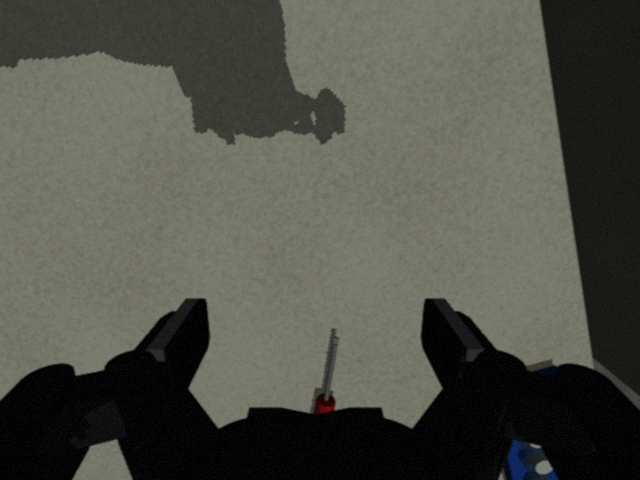

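```bash
cat > h.py <<'E'
import numpy as np, cv2
from scipy.spatial.transform import Rotation as R
from scipy.optimize import least_squares
from cell import sensors, viewer, env, finder
def cam(n):
    c=viewer.get_calibration(n)
    if n=="wrist":
        s=sensors.observe(); T=np.eye(4); T[:3,:3]=R.from_euler('xyz',s["eef_rot"]).as_matrix(); T[:3,3]=s["tcp_pos"]
        M=T@c["mount"]; return c["mtx"],M[:3,3],M[:3,:3]
    return c["mtx"],c["position"],R.from_euler('xyz',c["rotation"]).as_matrix()
def proj(C,P):
    K,p,r=C; q=(np.atleast_2d(P)-p)@r; q=q*[1,-1,-1]; u=q@K.T; return u[:,:2]/u[:,2:]
def ray(C,uv):
    K,p,r=C; d=np.linalg.inv(K)@[uv[0],uv[1],1]; return p, r@(d*[1,-1,-1])
def atz(C,uv,z):
    p,d=ray(C,uv); return p+d*(z-p[2])/d[2]
def snap(n,name):
    im=viewer.capture(n); cv2.imwrite(f"pics/{name}.png",im[:,:,::-1]); return im
def crop(im,c,h,name,s=8):
    x,y=int(c[0]),int(c[1]); k=im[max(0,y-h):y+h,max(0,x-h):x+h]; cv2.imwrite(f"pics/{name}.png",cv2.resize(k,None,fx=s,fy=s,interpolation=cv2.INTER_CUBIC)[:,:,::-1])
E
python3 - <<'E'
from h import *
top=cam("top"); sc=cam("scene")
obs=[]
t=cv2.imread("pics/top0.png")[:,:,::-1]; crop(t,(338,233),50,"topcrop",6)
t=cv2.imread("pics/scene0.png")[:,:,::-1]; crop(t,(318,285),75,"sccrop",5)
# pinpoints: local coords (fixture), d unknown
pts=[("top",(334.5,238.4),(0,0,0),0),("top",(337.5,236.8),(0,0,.085),0),("top",(345.3,195.6),(.085,0,.257),1),("top",(338.1,233.0),(0,0,.199),1),
("scene",(309.4,309.6),(0,0,0),0),("scene",(309.3,281.3),(0,0,.085),0),("scene",(332.4,246),(.085,0,.257),1),("scene",(306.4,247.1),(0,0,.199),1)]
C=dict(top=top,scene=sc)
def f(x):
    r=R.from_euler('z',x[2]).as_matrix(); o=[]
    for n,uv,l,d in pts:
        P=r@(np.array(l)-[0,0,d*x[3]])+[x[0],x[1],0]; o.append(proj(C[n],P)[0]-uv)
    return np.ravel(o)
s=least_squares(f,[.4,0,0,.006],loss='soft_l1'); print(s.x); print(s.fun.reshape(-1,2).round(1))
print(atz(top,(334.5,238.4),0),atz(top,(338.1,233),.193),atz(top,(345.3,195.6),.251))
E
```

```text
[ 0.57438126 -0.03731234 -0.22675839  0.00853852]
[[ 0.5  1.4]
 [-1.2 -0.5]
 [ 0.5  0.8]
 [-0.  -1.8]
 [-0.8 -1.2]
 [-1.4  0.8]
 [ 2.6  1.4]
 [ 0.4 -1.7]]
[ 0.57882511 -0.03587958  0.        ] [ 0.56929119 -0.037131    0.193     ] [ 0.65874085 -0.0551022   0.251     ]
```

View pics/topcrop.png

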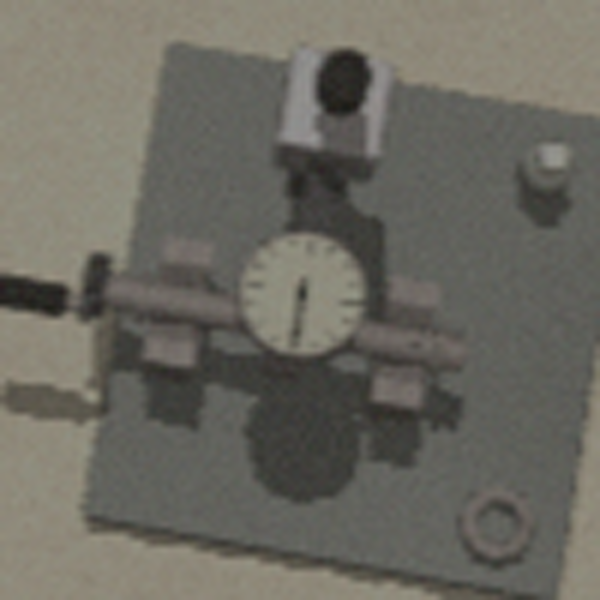

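View pics/sccrop.png

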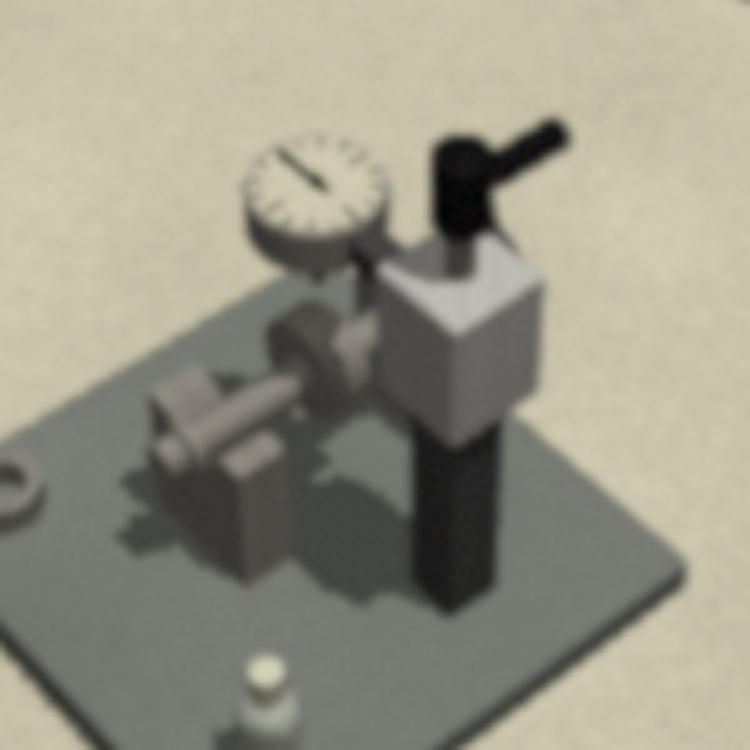

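jog_arm:
  series:
    - [[0,0,-10,0,0,-6.9,1],[-31,-23,-10,0,0,0,1],[-31,-23,-10,0,0,0,1],[-31,-23,-10,0,0,0,1],[-31,-23,-10,0,0,0,1],[-31,-23,-10,0,0,0,1],[-31,-23,-10,0,0,0,1],[-31,-23,-10,0,0,0,1],[-31,-23,-10,0,0,0,1],[-31,-23,-10,0,0,0,1]]

```text
time: 1.75
tcp_pos: [0.4012, 0.234, 0.3539]
eef_rot: [3.141, 0.0, 2.93]
contact_force: [-0.4, 0.2, 0.7]
grip_width: 0.0854
```

jog_arm:
  series:
    - [[-31,-23,0,0,0,0,1],[-31,-23,0,0,0,0,1],[-31,-23,0,0,0,0,1],[-31,-23,0,0,0,0,1],[-31,-23,0,0,0,0,1],[-31,-23,0,0,0,0,1],[-31,-23,0,0,0,0,1],[-31,-23,0,0,0,0,1],[-31,-23,0,0,0,0,1],[-31,-23,0,0,0,0,1]]

```text
time: 2.75
tcp_pos: [0.6561, -0.0559, 0.3533]
eef_rot: [-3.142, 0.0, 2.93]
contact_force: [0.8, -0.8, 0.5]
grip_width: 0.0855
```

```bash
python3 - <<'E'
from h import *
s=sensors.observe(); print(s["tcp_pos"],s["eef_rot"],s["joint_positions"],s["time"],np.abs(s["joint_vel"]).max())
C=cam("wrist"); snap("wrist","w1")
s=sensors.observe(); print(s["tcp_pos"])
for q in ("vblock","crank_handle","lowering_knob","carriage","shaft_mid"): print(q,finder.pinpoint(q,"wrist")[:2])
E
```

```text
[ 0.65608862 -0.05587747  0.35329494] [-3.14156573e+00  2.35021574e-04  2.93014830e+00] [-8.49381625e-02  4.88853526e-01  6.19595322e-01  1.70130838e+00
 -5.63560223e-05  1.26506190e-01] 2.75 0.9695874752307714
[ 0.65883617 -0.05999416  0.35107592]
vblock []
crank_handle [{'xy': [453.6, 99.9], 'confidence': 0.92}]
lowering_knob [{'xy': [314.6, 248.6], 'confidence': 0.95}]
carriage [{'xy': [311.8, 113.7], 'confidence': 0.72}, {'xy': [223.5, 204.3], 'confidence': 0.58}]
shaft_mid []
```

View pics/w1.png

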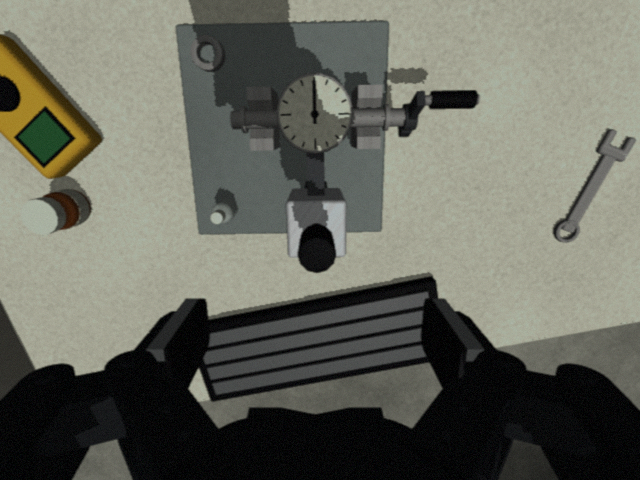

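```bash
python3 - <<'E'
from h import *
s=sensors.observe(); print(s["time"],np.abs(s["joint_vel"]).max())
C=cam("wrist"); im=snap("wrist","w2"); T=cam("top");top=snap("top","t2")
P={}
for q in ("crank_handle","lowering_knob","carriage"):
    P[q]=finder.pinpoint(q,"wrist")[:1]; print(q,P[q])
print(s["tcp_pos"])
k=P["lowering_knob"][0]["xy"]; c=P["carriage"][0]["xy"]; hh=P["crank_handle"][0]["xy"]
for d in (0,.004,.008,.012):
    a=atz(C,k,.257-d); b=atz(C,c,.199-d); v=a-b; print(d,a.round(4),b.round(4),np.hypot(*v[:2]),np.arctan2(v[1],v[0]))
kt,ct=(345.3,195.6),(338.1,233.0)
# triangulate using first top pinpoints
def f(x):
    o=[]
    for cc,kk,dd in ((C,k,c),(T,kt,ct)):
        o+=list(proj(cc,[x[0]+.085*np.cos(x[2]),x[1]+.085*np.sin(x[2]),.257-x[3]])[0]-kk)
        o+=list(proj(cc,[x[0],x[1],.199-x[3]])[0]-dd)
    return o
r=least_squares(f,[.57,-.04,-.21,.006]); print(r.x,r.fun.round(1))
for z in (.05,.085,.11,.123): 
    h=atz(C,hh,z); y=r.x[2]; d=h[:2]-r.x[:2]; print(z,d@[np.cos(y),np.sin(y)],d@[-np.sin(y),np.cos(y)])
crop(im,c,60,"w2dial",6)
E
```

```text
3.05 0.013112303806248282
crank_handle [{'xy': [449.5, 102.0], 'confidence': 0.74}]
lowering_knob [{'xy': [314.3, 249.8], 'confidence': 0.84}]
carriage [{'xy': [310.2, 119.0], 'confidence': 0.72}]
[ 0.65480346 -0.05399779  0.35343621]
0 [ 0.6547 -0.0545  0.257 ] [ 0.5756 -0.0406  0.199 ] 0.08032708057406421 -0.1732360154892394
0.004 [ 0.656  -0.0547  0.253 ] [ 0.5754 -0.0406  0.195 ] 0.08177555021407443 -0.17337133229644908
0.008 [ 0.6573 -0.055   0.249 ] [ 0.5753 -0.0407  0.191 ] 0.08322402129932546 -0.17350193886777082
0.012 [ 0.6586 -0.0553  0.245 ] [ 0.5752 -0.0407  0.187 ] 0.08467249375564728 -0.17362807692932572
[ 0.57503918 -0.04049249 -0.17558087  0.01280182] [-0.  -0.2  0.2 -0.2 -0.1  0.5  1.1 -1.8]
0.05 -0.016325393524238493 0.152319861394414
0.085 -0.014268859309335122 0.1399839333876772
0.11 -0.012799906298689937 0.13117255624000806
0.123 -0.012036050733154438 0.1265906401232201
```

View pics/w2.png

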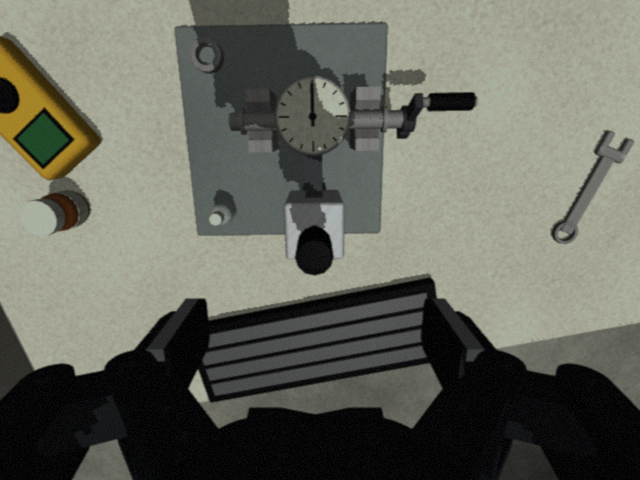

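View pics/w2dial.png

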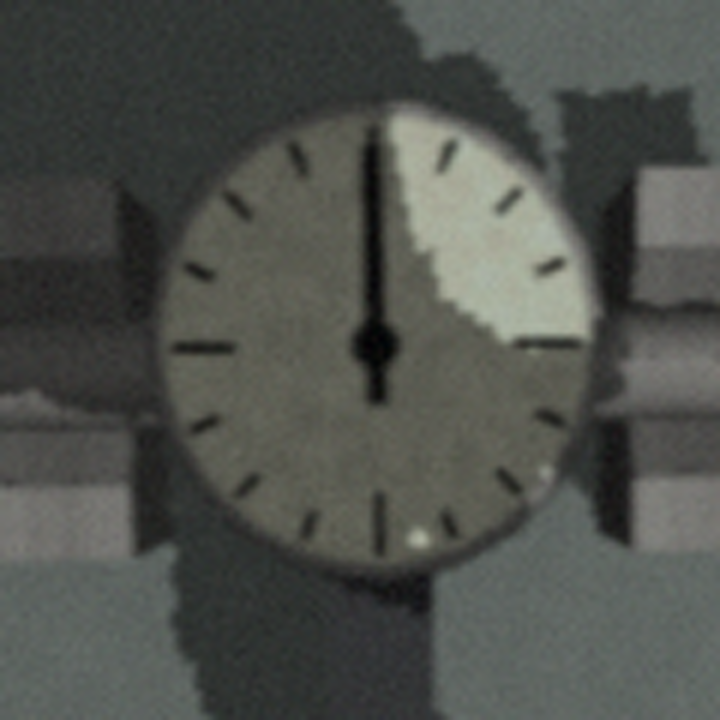

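View pics/t2.png

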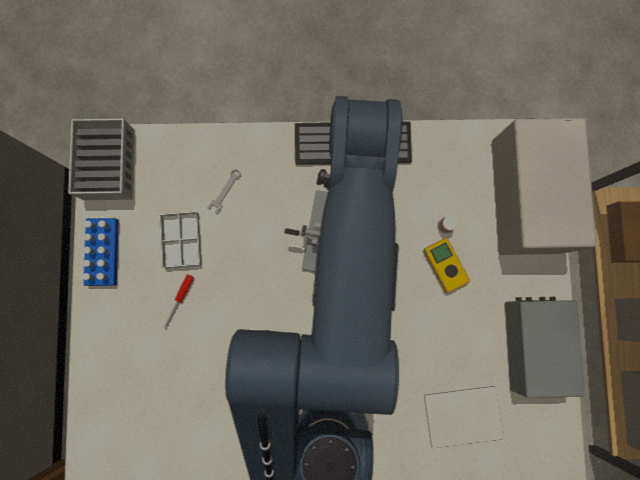

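```bash
python3 - <<'E'
from h import *
im=cv2.imread("pics/w2.png")[:,:,::-1]
crop(im,(314,250),40,"w2knob",8)
crop(im,(440,105),50,"w2crank",7)
big=cv2.resize(im[10:250,160:400],None,fx=3.3,fy=3.3)[:,:,::-1]; cv2.imwrite("pics/w2base.png",cv2.resize(big,(790,600)) if 0 else big[:,:][:600])
E
```

```text
(no output)
```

View pics/w2knob.png

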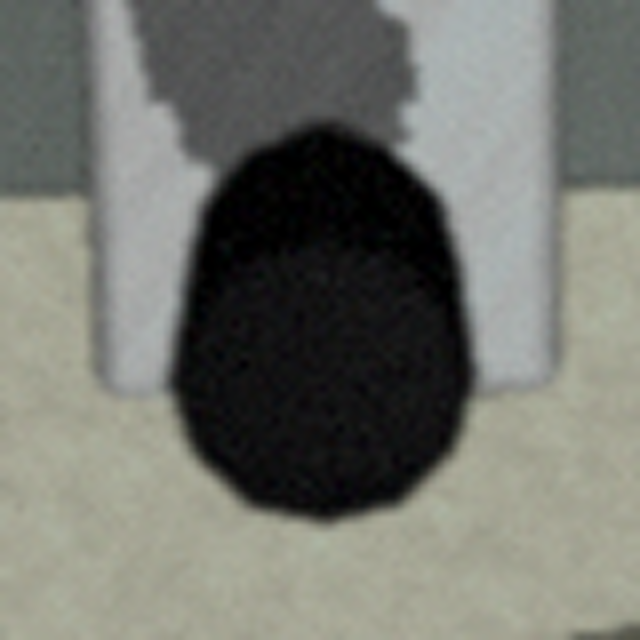

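View pics/w2crank.png

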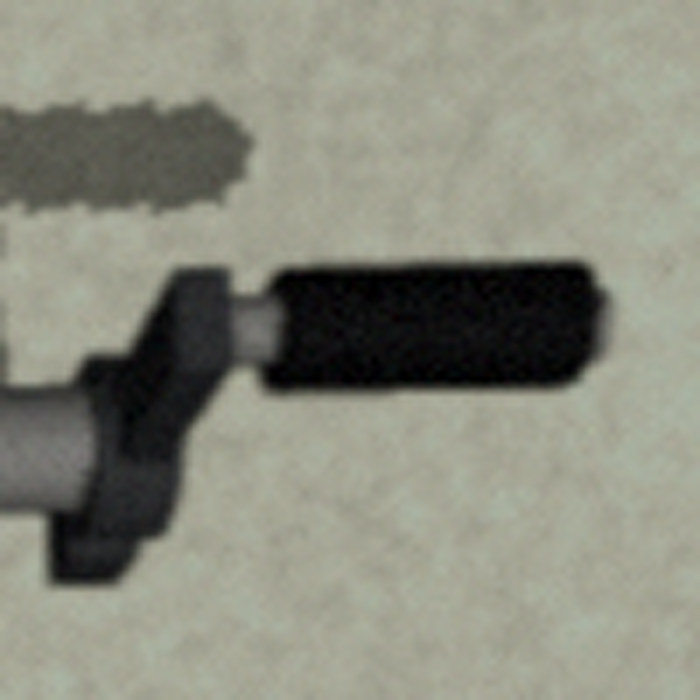

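View pics/w2base.png

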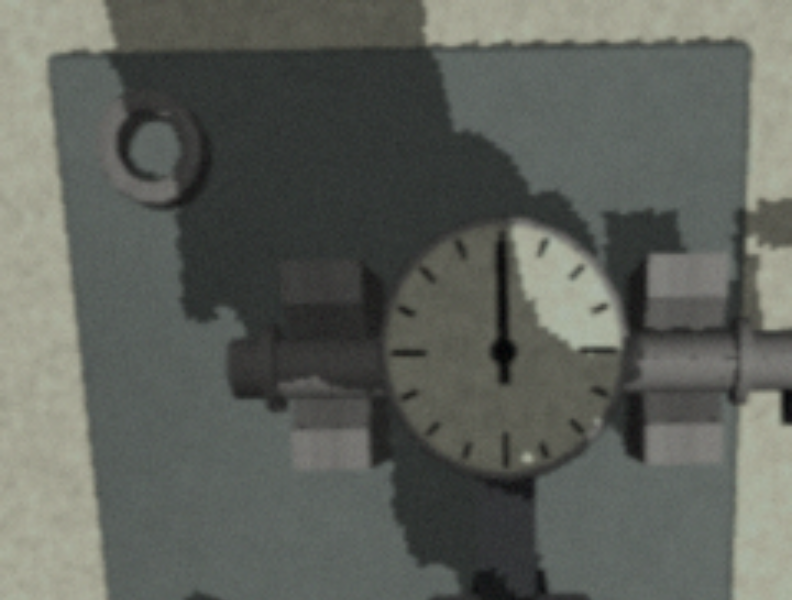

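```bash
python3 - <<'E'
from h import *
C=cam("wrist")
pts=[((175.2,27.6),(-.105,-.155,.02),0),((386.7,23.3),(-.105,.085,.02),0),((197.5,235),(.14,-.155,.02),0),((381,232.5),(.14,.085,.02),0),((312.2,116.6),(0,0,.199),1),((314.2,257.7),(.085,0,.274),1)]
def f(x):
    r=R.from_euler('z',x[2]).as_matrix(); o=[]
    for uv,l,d in pts:
        o.append(proj(C,r@(np.array(l)-[0,0,d*x[3]])+[x[0],x[1],0])[0]-uv)
    o.append(proj(C,r@[.038*np.sin(x[4]),.1265,.085+.038*np.cos(x[4])]+[x[0],x[1],0])[0]-(451.3,101.1))
    return np.ravel(o)
for a in (0,-.6): 
    r=least_squares(f,[.575,-.04,-.2,.008,a],loss='soft_l1'); print(r.x.round(4)); print(r.fun.reshape(-1,2).round(1))
x=r.x; print("knob",x[0]+.085*np.cos(x[2]),x[1]+.085*np.sin(x[2]),.274-x[3])
E
```

```text
[ 0.5745 -0.0384 -0.1902  0.0104 -0.3705]
[[-2.6 -1.5]
 [ 1.1 -1.8]
 [-0.3  1.6]
 [-0.4  0.6]
 [ 0.4  0.5]
 [ 0.7  0. ]
 [-0.9  0. ]]
[ 0.5745 -0.0384 -0.1902  0.0104 -0.3705]
[[-2.6 -1.5]
 [ 1.1 -1.8]
 [-0.3  1.6]
 [-0.4  0.6]
 [ 0.4  0.5]
 [ 0.7  0. ]
 [-0.9  0. ]]
knob 0.657965284872926 -0.054506974054874424 0.26364855598754494
```

jog_arm:
  series:
    - [[-3,0,0,0,0,-1.2,-1],[0,0,10,0,0,0,-1],[0,0,10,0,0,0,-1],[0,0,10,0,0,0,-1],[0,0,10,0,0,0,-1],[0,0,10,0,0,0,-1],[0,0,10,0,0,0,-1],[0,0,4,0,0,0,-1],[0,0,3,0,0,0,-1],[0,0,3,0,0,0,-1]]

```text
time: 4.3
tcp_pos: [0.6578, -0.0551, 0.2841]
eef_rot: [-3.142, 0.0, 2.951]
contact_force: [-4.7, 0.2, 6.4]
grip_width: -0.0003
```

```bash
python3 - <<'E'
from h import *
s=sensors.observe(); print(s["tcp_pos"],s["contact_force"],s["grip_width"])
C=cam("wrist"); snap("wrist","w3")
E
```

```text
[ 0.65781007 -0.05512281  0.28405773] [-4.65915839  0.18211222  6.3820469 ] -0.0002729174449209971
```

View pics/w3.png

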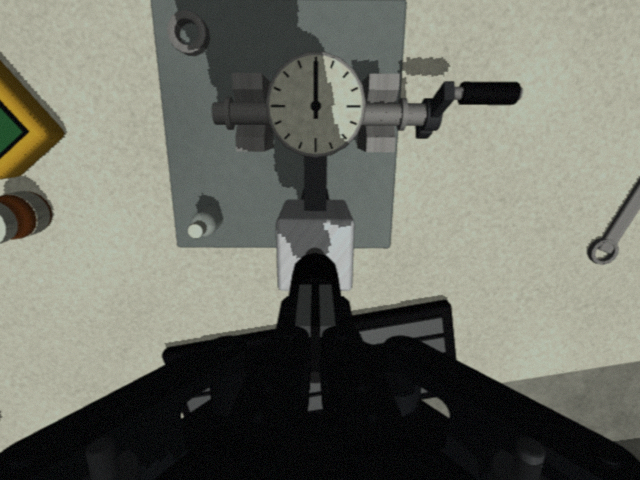

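jog_arm:
  series:
    - [[0,0,3,0,0,0,-1],[0,0,3,0,0,0,-1],[0,0,3,0,0,0,-1],[0,0,3,0,0,0,-1],[0,0,3,0,0,0,-1],[0,0,3,0,0,0,-1],[0,0,3,0,0,0,-1],[0,0,3,0,0,0,-1],[0,0,0,0,0,0,-1],[0,0,0,0,0,0,-1]]

```text
time: 5.35
tcp_pos: [0.658, -0.0552, 0.2598]
eef_rot: [-3.142, 0.0, 2.951]
contact_force: [-2.8, -0.2, 4.1]
grip_width: -0.0
```

```bash
python3 - <<'E'
from h import *
s=sensors.observe(); print(s["tcp_pos"],s["contact_force"])
C=cam("wrist"); im=snap("wrist","w4"); crop(im,(316,105),75,"w4d",5)
E
```

```text
[ 0.65804828 -0.05515983  0.25984655] [-2.83754568 -0.22259102  4.08182749]
```

View pics/w4d.png

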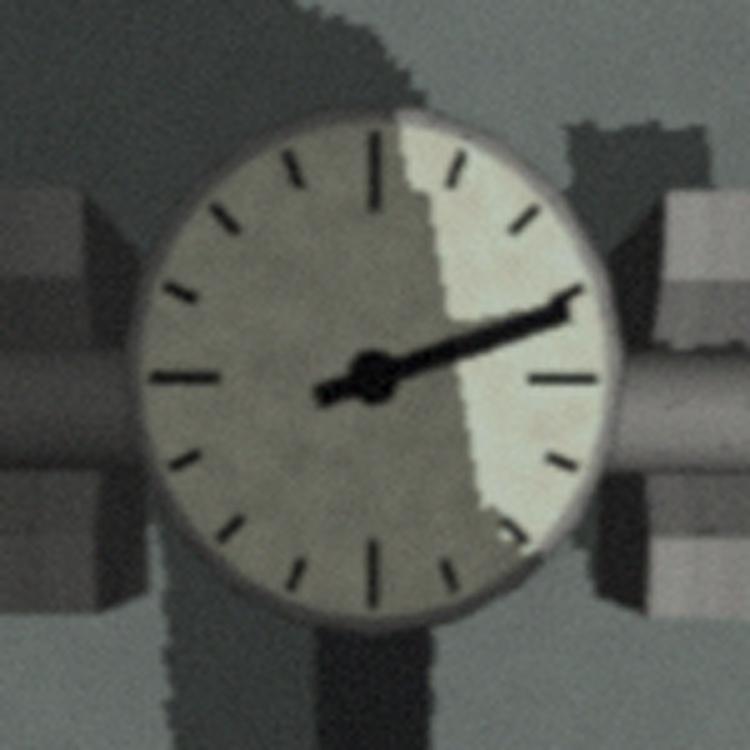

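jog_arm:
  series:
    - [[0,0,1,0,0,0,-1],[0,0,1,0,0,0,-1],[0,0,1,0,0,0,-1],[0,0,1,0,0,0,-1],[0,0,0.8,0,0,0,-1],[0,0,0,0,0,0,-1],[0,0,0,0,0,0,-1],[0,0,-6,0,0,0,-1],[0,0,-20,0,0,0,-1],[0,0,-20,0,0,0,-1]]

```text
time: 6.4
tcp_pos: [0.6582, -0.0552, 0.3008]
eef_rot: [-3.141, -0.001, 2.951]
contact_force: [0.5, 0.3, -0.3]
grip_width: -0.0005
```

```bash
python3 - <<'E'
from h import *
s=sensors.observe(); print(s["tcp_pos"],s["contact_force"])
C=cam("wrist"); im=snap("wrist","w5"); sc=snap("scene","s5"); crop(sc,(306,250),30,"s5d",12)
E
```

```text
[ 0.6582138  -0.05519487  0.30082242] [ 0.50605669  0.31110723 -0.31246731]
```

View pics/w5.png

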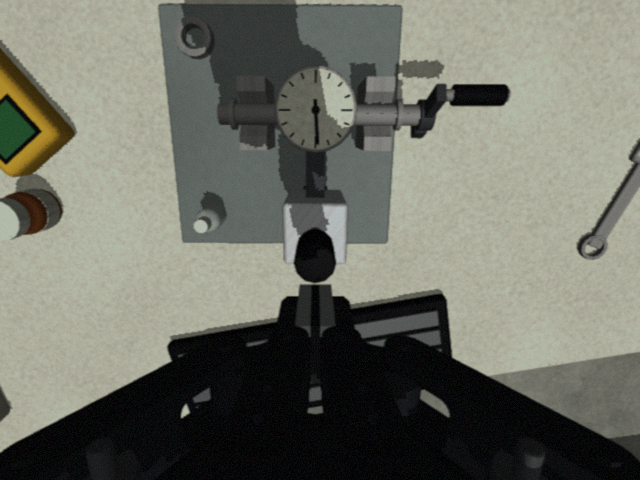

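View pics/s5.png

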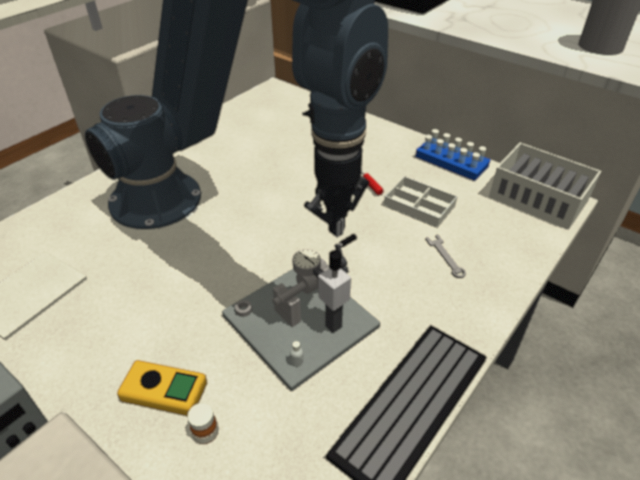

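View pics/s5d.png

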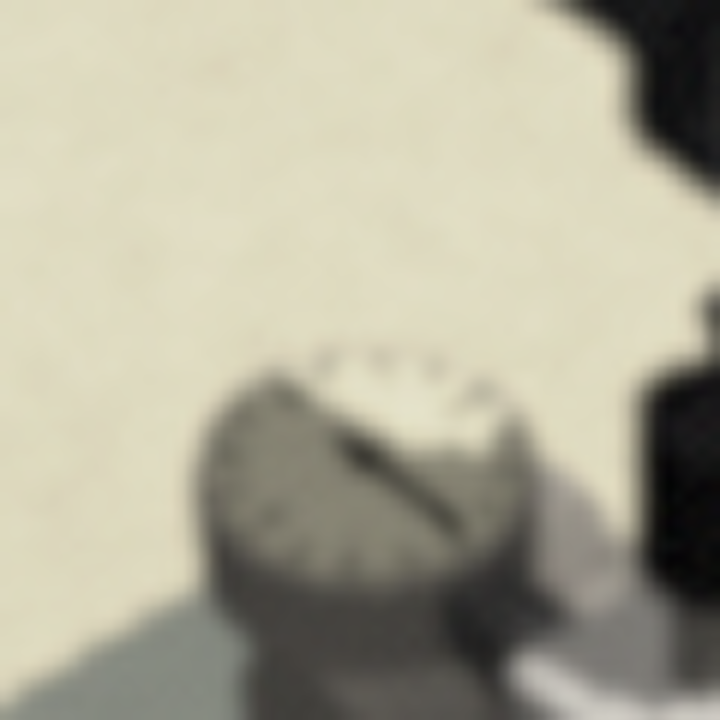

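```bash
cat >> h.py <<'E'
def rows(psi0,steps):
    """steps: list of (world dx,dy,dz mm, dyaw deg)"""
    out=[];psi=psi0
    for dx,dy,dz,dy_ in steps:
        c,s=np.cos(psi),np.sin(psi)
        out.append([round(c*dx+s*dy,1),round(s*dx-c*dy,1),round(-dz,1),0,0,round(-dy_,2)]); psi+=np.radians(dy_)
    return out
FX=dict(x=.5745,y=-.0384,yaw=-.19,dialz=.158)
def needle(im,C,dialz=None,name=None,F=FX):
    dz=dialz or F["dialz"]; r=R.from_euler('z',F["yaw"]).as_matrix(); N=240; half=.030
    # rectified: up=-x fixture, right=+y fixture
    L=np.array([[-half,-half,0],[-half,half,0],[half,half,0],[half,-half,0]])
    src=proj(C,L@r.T+[F["x"],F["y"],dz]).astype(np.float32)
    H=cv2.getPerspectiveTransform(src,np.float32([[0,0],[N,0],[N,N],[0,N]]))
    rec=cv2.warpPerspective(im,H,(N,N),flags=cv2.INTER_CUBIC)
    if name: cv2.imwrite(f"pics/{name}.png",cv2.resize(rec,None,fx=2.5,fy=2.5)[:,:,::-1])
    return rec
E
python3 - <<'E'
from h import *
print(rows(2.951,[(-7.2,14.9,0,-8.5)]*10+[(0,0,0,-5)]))
sc=cv2.imread("pics/s5.png")[:,:,::-1]; needle(sc,cam("scene"),name="s5rec")
w=cv2.imread("pics/w5.png")[:,:,::-1]; needle(w,cam("wrist"),name="w5rec")
C=cam("wrist")
crop(w,(470,100),50,"w5crank",7)
E
```

```text
[[np.float64(9.9), np.float64(13.3), 0, 0, 0, 8.5], [np.float64(11.7), np.float64(11.7), 0, 0, 0, 8.5], [np.float64(13.3), np.float64(9.8), 0, 0, 0, 8.5], [np.float64(14.6), np.float64(7.7), 0, 0, 0, 8.5], [np.float64(15.6), np.float64(5.5), 0, 0, 0, 8.5], [np.float64(16.3), np.float64(3.1), 0, 0, 0, 8.5], [np.float64(16.5), np.float64(0.7), 0, 0, 0, 8.5], [np.float64(16.5), np.float64(-1.8), 0, 0, 0, 8.5], [np.float64(16.0), np.float64(-4.2), 0, 0, 0, 8.5], [np.float64(15.2), np.float64(-6.5), 0, 0, 0, 8.5], [np.float64(0.0), np.float64(0.0), 0, 0, 0, 5]]
```

View pics/s5rec.png

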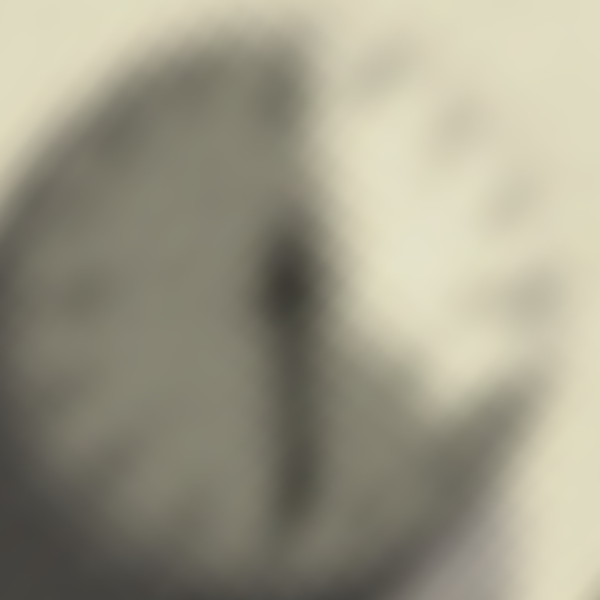

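View pics/w5rec.png

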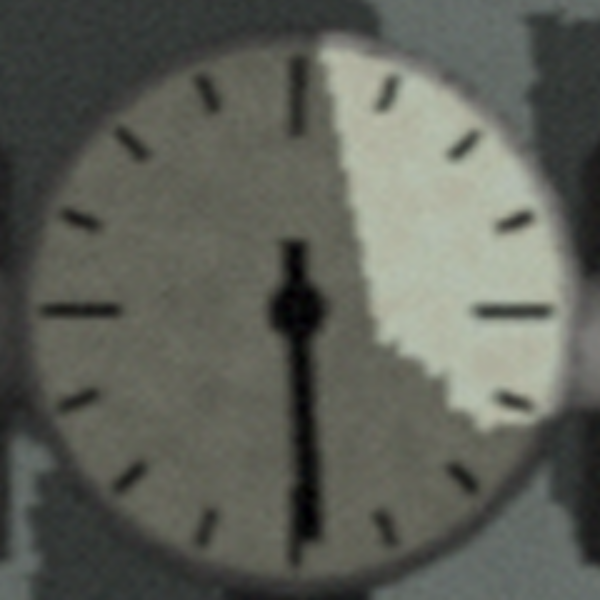

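View pics/w5crank.png

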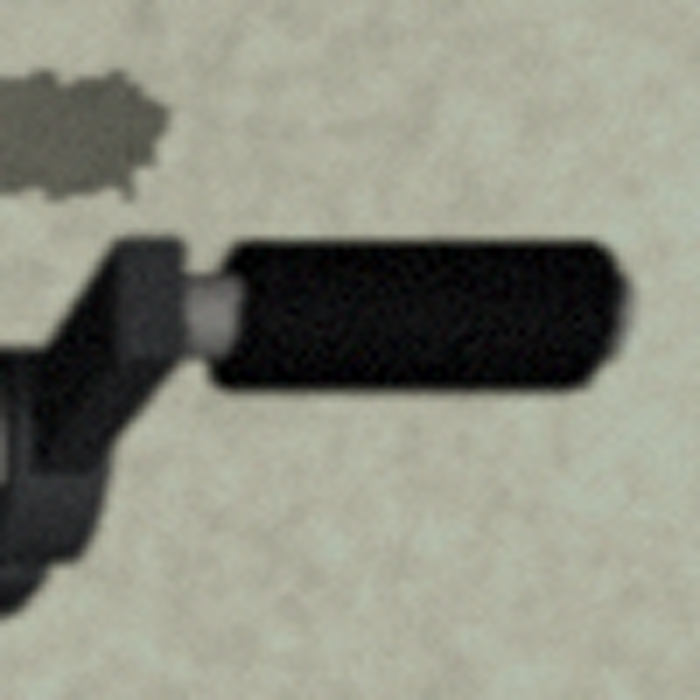

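```bash
python3 - <<'E'
from h import *
C=cam("wrist"); r=R.from_euler('z',-.19).as_matrix()
for z in (.118,.1205,.122):
    P=atz(C,(480.3,94.7),z); print(z,P,(P-[.5745,-.0384,0])@r)
for c in ((440,94.7),(480,94.7)): print(atz(C,c,.12))
# knob
print((atz(C,(315,265),.233)-[.5745,-.0384,0])@r)
E
```

```text
0.118 [0.58719442 0.09148577 0.118     ] [-0.0120641   0.12994583  0.118     ]
0.1205 [0.58719821 0.0903955  0.1205    ] [-0.01185448  0.12887589  0.1205    ]
0.122 [0.58720048 0.08974134 0.122     ] [-0.01172871  0.12823393  0.122     ]
[0.58124884 0.05958411 0.12      ]
[0.58715316 0.09038254 0.12      ]
[ 0.08714908 -0.00056042  0.233     ]
```

jog_arm:
  series:
    - [[9.9,13.3,0,0,0,8.5,1],[11.7,11.7,0,0,0,8.5,1],[13.3,9.8,0,0,0,8.5,1],[14.6,7.7,0,0,0,8.5,1],[15.6,5.5,0,0,0,8.5,1],[16.3,3.1,0,0,0,8.5,1],[16.5,0.7,0,0,0,8.5,1],[16.5,-1.8,0,0,0,8.5,1],[16,-4.2,0,0,0,8.5,1],[15.2,-6.5,0,0,0,8.5,1]]

```text
time: 7.5
tcp_pos: [0.5861, 0.0945, 0.2998]
eef_rot: [-3.141, 0.0, 1.462]
contact_force: [0.3, -0.1, -0.1]
grip_width: 0.0856
```

jog_arm:
  series:
    - [[0,0,10,0,0,4.7,1],[-1.2,1.3,20,0,0,0,1],[0,0,25,0,0,0,1],[0,0,25,0,0,0,1],[0,0,25,0,0,0,1],[0,0,25,0,0,0,1],[0,0,20,0,0,0,1],[0,0,13,0,0,0,1],[0,0,9,0,0,0,1],[0,0,0,0,0,0,1]]

```text
time: 8.5
tcp_pos: [0.5866, 0.0924, 0.1271]
eef_rot: [-3.139, 0.001, 1.386]
contact_force: [-0.2, 0.8, 0.1]
grip_width: 0.0854
```

```bash
python3 - <<'E'
from h import *
C=cam("wrist"); snap("wrist","w6")
s=sensors.observe(); print(s["tcp_pos"],s["contact_force"],np.abs(s["joint_vel"]).max())
print(finder.pinpoint("crank_handle","wrist"))
E
```

```text
[0.58715546 0.09245677 0.12806257] [-1.05188618  1.06008454  0.50708118] 0.022516147488907217
[]
```

View pics/w6.png

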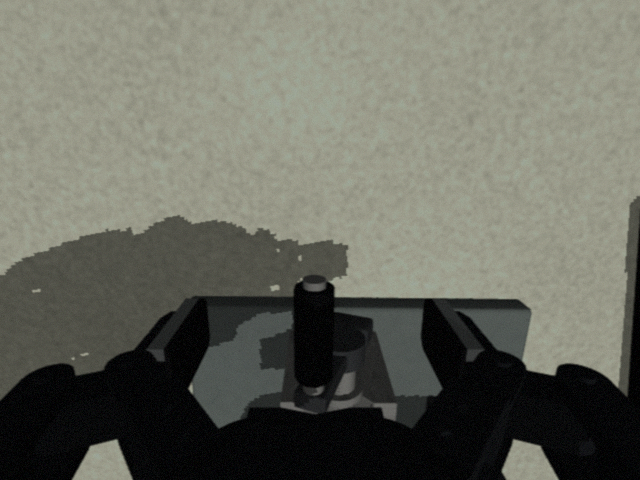

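jog_arm:
  series:
    - [[0,0,0,0,0,0,-1],[0,0,0,0,0,0,-1],[0,0,0,0,0,0,-1],[0,0,0,0,0,0,-1],[0,0,0,0,0,0,-1],[0,0,0,0,0,0,-1],[0,0,0,0,0,0,-1],[0,0,0,0,0,0,-1],[0,0,0,0,0,0,-1],[0,0,0,0,0,0,-1]]

```text
time: 9.6
tcp_pos: [0.5874, 0.0925, 0.1286]
eef_rot: [3.141, -0.0, 1.386]
contact_force: [-1.2, 0.5, 3.6]
grip_width: 0.0136
```

```bash
python3 - <<'E'
from h import *
im=snap("scene","s7"); needle(im,cam("scene"),name="s7rec")
C=cam("wrist"); snap("wrist","w7")
s=sensors.observe(); r=R.from_euler('z',-.19).as_matrix(); print(s["tcp_pos"],(s["tcp_pos"]-[.5755,-.0385,0])@r,s["contact_force"]@r,s["grip_width"],s["eef_rot"])
E
```

```text
[0.58737145 0.09253292 0.12860997] [-0.01308892  0.13091692  0.12860997] [-2.0398715   0.74099165  3.14770446] 0.014011996655837218 [ 3.14152371e+00 -3.19100817e-05  1.38561793e+00]
```

View pics/s7.png

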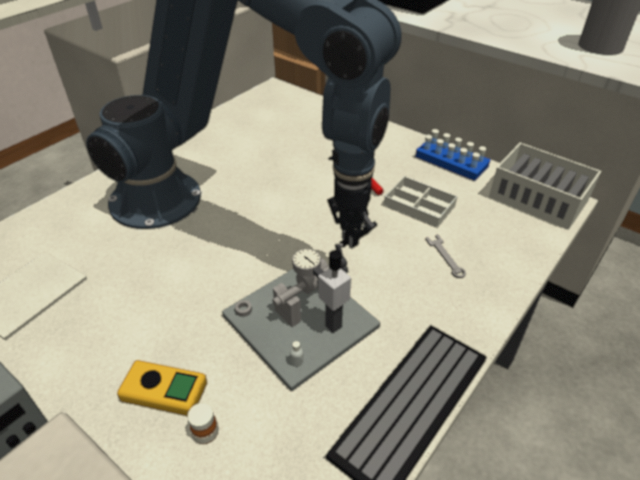

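View pics/s7rec.png

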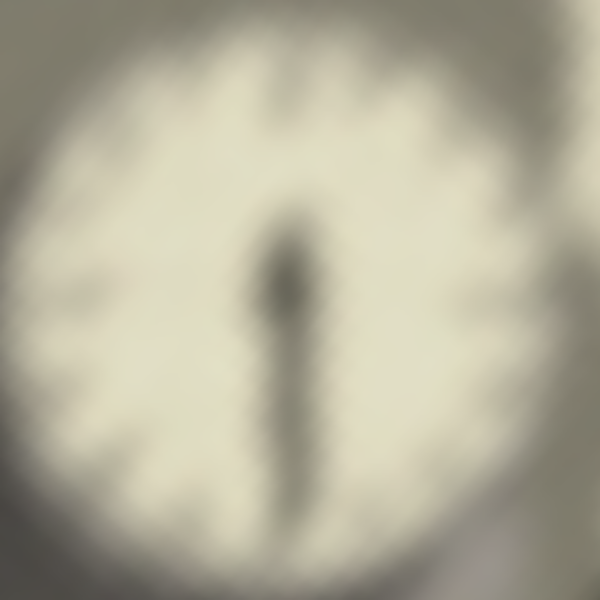

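View pics/w7.png

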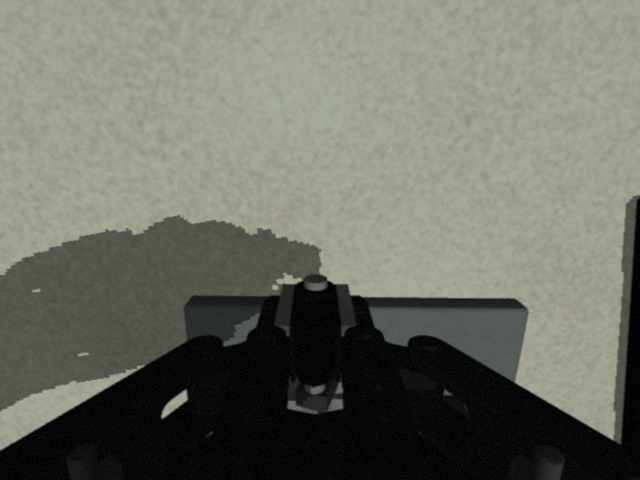

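```bash
cat >> h.py <<'E'
def arc(a0,a1,n=8,cx=0,cz=0):
    t=np.radians(np.linspace(a0,a1,n+1)); X=38*np.sin(t)+np.linspace(0,cx,n+1); Z=38*np.cos(t)+np.linspace(0,cz,n+1)
    X=X.round(1);Z=Z.round(1)
    for a,b in zip(np.diff(X),np.diff(Z)): print([0,round(float(a),1),round(float(-b),1),0,0,0,-1],end=", ")
    print()
def read(rec):
    g=cv2.cvtColor(rec,cv2.COLOR_RGB2GRAY).astype(np.float32); g=cv2.GaussianBlur(g,(0,0),2)
    best=None
    for cy in range(104,132,1):
        for cx in range(104,132,1):
            pass
    # hub: darkest blurred spot near centre
    b=cv2.GaussianBlur(g,(0,0),4); sub=b[90:150,90:150]; _,_,m,_=cv2.minMaxLoc(sub); cx,cy=m[0]+90,m[1]+90
    A=np.radians(np.arange(0,360,1)); rr=np.arange(25,75)
    S=[]
    bg=cv2.GaussianBlur(g,(0,0),14)
    d=bg-g
    for a in A:
        x=cx+rr*np.sin(a); y=cy-rr*np.cos(a)
        S.append(cv2.remap(d,x[None].astype(np.float32),y[None].astype(np.float32),1).mean())
    S=np.array(S); S=np.convolve(np.r_[S[-3:],S,S[:3]],np.ones(7)/7,'valid'); k=int(S.argmax())
    w=np.arange(-12,13); v=np.maximum(S[(k+w)%360]-S.max()*.4,0); return round(float(np.radians(k+(w*v).sum()/v.sum())),3),(cx,cy)
def stat(tag,cx=.5755,cy=-.0385):
    im=snap("scene",f"s_{tag}"); rec=needle(im,cam("scene"),name=f"r_{tag}"); s=sensors.observe(); r=R.from_euler('z',-.19).as_matrix()
    p=(s["tcp_pos"]-[cx,cy,0])@r*1000; f=s["contact_force"]@r
    print(tag,"t",round(s["time"],2),"needle",read(rec),"tcp fix",p.round(2),"F",f.round(1)); return p,f
E
python3 - <<'E'
from h import *
print(read(needle(cv2.imread("pics/s7.png")[:,:,::-1],cam("scene"))),read(needle(cv2.imread("pics/s5.png")[:,:,::-1],cam("scene"))),read(cv2.resize(cv2.imread("pics/w5rec.png")[:,:,::-1],(240,240))))
arc(-20,0)
E
```

```text
(3.097, (114, 116)) (3.055, (114, 116)) (3.093, (119, 124))
[0, 1.6, -0.5, 0, 0, 0, -1], [0, 1.6, -0.5, 0, 0, 0, -1], [0, 1.6, -0.4, 0, 0, 0, -1], [0, 1.6, -0.3, 0, 0, 0, -1], [0, 1.6, -0.3, 0, 0, 0, -1], [0, 1.7, -0.2, 0, 0, 0, -1], [0, 1.6, -0.1, 0, 0, 0, -1], [0, 1.7, -0.0, 0, 0, 0, -1],
```

jog_arm:
  series:
    - [[0,1.6,-0.4,0,0,0,-1],[0,1.6,-0.4,0,0,0,-1],[0,1.6,-0.4,0,0,0,-1],[0,1.6,-0.3,0,0,0,-1],[0,1.6,-0.3,0,0,0,-1],[0,1.7,-0.2,0,0,0,-1],[0,1.6,-0.1,0,0,0,-1],[0,1.7,0,0,0,0,-1],[0,0,0,0,0,0,-1],[0,0,0,0,0,0,-1]]

```text
time: 10.7
tcp_pos: [0.6005, 0.0899, 0.1306]
eef_rot: [3.141, 0.0, 1.385]
contact_force: [0.5, -1.3, 3.2]
grip_width: 0.0142
```

```bash
python3 - <<'E'
from h import *
stat("a0")
arc(0,25); arc(0,-25)
E
```

```text
a0 t 10.75 needle (3.501, (114, 116)) tcp fix [  0.22 130.85 130.6 ] F [-0.5 -0.7  3.7]
[0, 2.1, 0.1, 0, 0, 0, -1], [0, 2.0, 0.1, 0, 0, 0, -1], [0, 2.1, 0.3, 0, 0, 0, -1], [0, 2.0, 0.4, 0, 0, 0, -1], [0, 2.0, 0.5, 0, 0, 0, -1], [0, 2.0, 0.6, 0, 0, 0, -1], [0, 2.0, 0.7, 0, 0, 0, -1], [0, 1.9, 0.9, 0, 0, 0, -1], 
[0, -2.1, 0.1, 0, 0, 0, -1], [0, -2.0, 0.1, 0, 0, 0, -1], [0, -2.1, 0.3, 0, 0, 0, -1], [0, -2.0, 0.4, 0, 0, 0, -1], [0, -2.0, 0.5, 0, 0, 0, -1], [0, -2.0, 0.6, 0, 0, 0, -1], [0, -2.0, 0.7, 0, 0, 0, -1], [0, -1.9, 0.9, 0, 0, 0, -1],
```

View pics/r_a0.png

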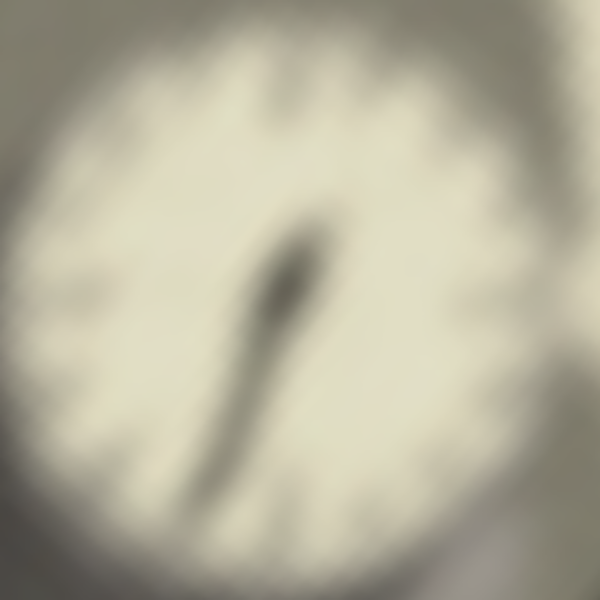

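```bash
python3 - <<'E'
from h import *
arc(0,-30); arc(-30,-60,);arc(-60,-85);arc(-85,-110)
E
```

```text
[0, -2.5, 0.1, 0, 0, 0, -1], [0, -2.5, 0.2, 0, 0, 0, -1], [0, -2.4, 0.4, 0, 0, 0, -1], [0, -2.4, 0.6, 0, 0, 0, -1], [0, -2.4, 0.7, 0, 0, 0, -1], [0, -2.3, 0.9, 0, 0, 0, -1], [0, -2.3, 1.0, 0, 0, 0, -1], [0, -2.2, 1.2, 0, 0, 0, -1], 
[0, -2.1, 1.3, 0, 0, 0, -1], [0, -2.0, 1.5, 0, 0, 0, -1], [0, -2.0, 1.5, 0, 0, 0, -1], [0, -1.8, 1.7, 0, 0, 0, -1], [0, -1.7, 1.8, 0, 0, 0, -1], [0, -1.5, 2.0, 0, 0, 0, -1], [0, -1.5, 2.0, 0, 0, 0, -1], [0, -1.3, 2.1, 0, 0, 0, -1], 
[0, -1.0, 1.8, 0, 0, 0, -1], [0, -0.9, 1.9, 0, 0, 0, -1], [0, -0.8, 1.9, 0, 0, 0, -1], [0, -0.6, 2.0, 0, 0, 0, -1], [0, -0.6, 2.0, 0, 0, 0, -1], [0, -0.5, 2.0, 0, 0, 0, -1], [0, -0.3, 2.0, 0, 0, 0, -1], [0, -0.3, 2.1, 0, 0, 0, -1], 
[0, -0.1, 2.1, 0, 0, 0, -1], [0, 0.0, 2.0, 0, 0, 0, -1], [0, 0.1, 2.1, 0, 0, 0, -1], [0, 0.2, 2.1, 0, 0, 0, -1], [0, 0.4, 2.0, 0, 0, 0, -1], [0, 0.4, 2.0, 0, 0, 0, -1], [0, 0.5, 2.0, 0, 0, 0, -1], [0, 0.7, 2.0, 0, 0, 0, -1],
```

jog_arm:
  series:
    - [[0,-2.5,0.1,0,0,0,-1],[0,-2.5,0.2,0,0,0,-1],[0,-2.4,0.4,0,0,0,-1],[0,-2.4,0.6,0,0,0,-1],[0,-2.4,0.7,0,0,0,-1],[0,-2.3,0.9,0,0,0,-1],[0,-2.3,1.0,0,0,0,-1],[0,-2.2,1.2,0,0,0,-1],[0,0,0,0,0,0,-1],[0,0,0,0,0,0,-1]]

```text
time: 11.75
tcp_pos: [0.5806, 0.0938, 0.1253]
eef_rot: [-3.14, -0.0, 1.386]
contact_force: [-3.1, 2.1, 4.0]
grip_width: 0.0137
```

```bash
python3 - <<'E'
from h import *
stat("m30")
E
```

```text
m30 t 11.8 needle (2.855, (114, 116)) tcp fix [-19.87 130.95 125.34] F [-3.8  2.1  4.9]
```

jog_arm:
  series:
    - [[0,-2.3,1.2,0,0,0,-1],[0,-2.1,1.4,0,0,0,-1],[0,-2.0,1.5,0,0,0,-1],[0,-1.9,1.7,0,0,0,-1],[0,-1.7,1.8,0,0,0,-1],[0,-1.5,2.0,0,0,0,-1],[0,-1.5,2.0,0,0,0,-1],[0,-1.3,2.1,0,0,0,-1],[0,0,0,0,0,0,-1],[0,0,0,0,0,0,-1]]

```text
time: 12.8
tcp_pos: [0.5669, 0.0962, 0.1114]
eef_rot: [-3.14, 0.0, 1.386]
contact_force: [-3.9, 1.7, 0.8]
grip_width: 0.0141
```

```bash
python3 - <<'E'
from h import *
stat("m60")
E
```

```text
m60 t 12.85 needle (2.327, (115, 115)) tcp fix [-33.83 130.59 111.42] F [-3.7 -0.2 -0.1]
```

jog_arm:
  series:
    - [[0,-1.3,1.8,0,0,0,-1],[0,-1.1,1.9,0,0,0,-1],[0,-0.8,1.9,0,0,0,-1],[0,-0.6,2.0,0,0,0,-1],[0,-0.6,2.0,0,0,0,-1],[0,-0.5,2.0,0,0,0,-1],[0,-0.3,2.0,0,0,0,-1],[0,-0.2,2.1,0,0,0,-1],[0,0,0,0,0,0,-1],[0,0,0,0,0,0,-1]]

```text
time: 13.85
tcp_pos: [0.5621, 0.0972, 0.0959]
eef_rot: [-3.141, 0.0, 1.386]
contact_force: [-1.0, 0.1, -0.4]
grip_width: 0.0141
```

```bash
python3 - <<'E'
from h import *
stat("m85")
E
```

```text
m85 t 13.9 needle (1.966, (113, 115)) tcp fix [-38.78 130.75  95.96] F [-0.7  0.9 -0.9]
```

jog_arm:
  series:
    - [[0,-0.1,2.1,0,0,0,-1],[0,0,2.0,0,0,0,-1],[0,0.1,2.1,0,0,0,-1],[0,0.2,2.1,0,0,0,-1],[0,0.4,2.0,0,0,0,-1],[0,0.4,2.0,0,0,0,-1],[0,0.5,2.0,0,0,0,-1],[0,0.7,2.0,0,0,0,-1],[0,0,0,0,0,0,-1],[0,0,0,0,0,0,-1]]

```text
time: 14.9
tcp_pos: [0.5643, 0.0968, 0.0796]
eef_rot: [-3.142, 0.0, 1.386]
contact_force: [-0.3, 0.3, -0.9]
grip_width: 0.0142
```

```bash
python3 - <<'E'
from h import *
stat("m110")
arc(-110,-135)
P=np.array([[-13.09,128.6,3.10],[.22,130.6,3.50],[-19.87,125.34,2.855],[-33.83,111.42,2.327],[-38.78,95.96,1.966]])
E
```

```text
m110 t 14.95 needle (1.797, (114, 115)) tcp fix [-36.54 130.73  79.7 ] F [-1.2  0.7 -1.5]
[0, 0.8, 1.9, 0, 0, 0, -1], [0, 0.8, 1.9, 0, 0, 0, -1], [0, 1.0, 1.8, 0, 0, 0, -1], [0, 1.1, 1.8, 0, 0, 0, -1], [0, 1.1, 1.7, 0, 0, 0, -1], [0, 1.3, 1.7, 0, 0, 0, -1], [0, 1.3, 1.6, 0, 0, 0, -1], [0, 1.4, 1.5, 0, 0, 0, -1],
```

View pics/r_m110.png

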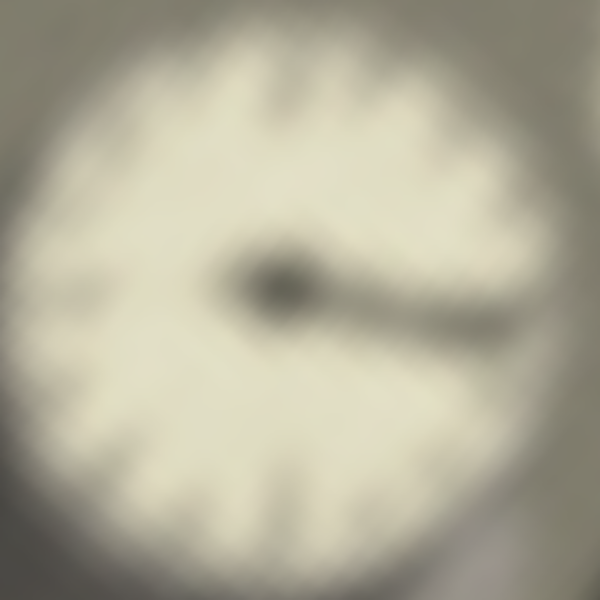

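jog_arm:
  series:
    - [[0,0.8,1.9,0,0,0,-1],[0,0.8,1.9,0,0,0,-1],[0,1.0,1.8,0,0,0,-1],[0,1.1,1.8,0,0,0,-1],[0,1.1,1.7,0,0,0,-1],[0,1.3,1.7,0,0,0,-1],[0,1.3,1.6,0,0,0,-1],[0,1.4,1.5,0,0,0,-1],[0,0,0,0,0,0,-1],[0,0,0,0,0,0,-1]]

```text
time: 15.95
tcp_pos: [0.5731, 0.0952, 0.0658]
eef_rot: [3.141, 0.0, 1.386]
contact_force: [-0.0, -0.4, -1.0]
grip_width: 0.014
```

```bash
cat >fit.py <<'E'
from h import *
def fit(D,c0=None):
    D=np.array(D)
    c=least_squares(lambda q:np.hypot(D[:,0]-q[0],D[:,1]-q[1])-38,[-.5,92.6]).x
    th=np.arctan2(D[:,0]-c[0],D[:,1]-c[1])
    e,Rr=3,24+3
    def f(q):
        a=th-q[1]; h=e*np.cos(a)+np.sqrt(Rr**2-(e*np.sin(a))**2)-Rr
        return q[0]+.3927*h-D[:,2]
    s=least_squares(f,[3,1.4]); print("circle c",c,"theta",np.degrees(th).round(1)); print("m",s.x[0],"phi high deg",np.degrees(s.x[1]),"res",s.fun.round(3)); return c,s.x
E
python3 - <<'E'
from fit import *
p,f=stat("m135")
D=[[-13.09,128.6,3.10],[.22,130.6,3.50],[-19.87,125.34,2.855],[-33.83,111.42,2.327],[-38.78,95.96,1.966],[-36.54,79.7,1.797]]
fit(D)
E
```

```text
m135 t 16.0 needle (1.796, (113, 115)) tcp fix [-27.63 130.78  65.88] F [-0.5 -0.2 -0.8]
circle c [-0.83771625 92.58049397] theta [ -18.8    1.6  -30.2  -60.3  -84.9 -109.8]
m 2.9688106779431753 phi high deg 61.606563877494445 res [ 0.002  0.008  0.012 -0.028  0.     0.005]
```

```bash
python3 - <<'E'
from fit import *
D=[[-13.09,128.6,3.10],[.22,130.6,3.50],[-19.87,125.34,2.855],[-33.83,111.42,2.327],[-38.78,95.96,1.966],[-36.54,79.7,1.797],[-27.63,65.88,1.796]]
fit(D)
arc(-135,-90,9);arc(-90,-45,9);arc(-45,0,9);arc(0,40,9);arc(40,80,9)
E
```

```text
circle c [-0.79752141 92.62036856] theta [ -18.9    1.5  -30.2  -60.4  -85.  -109.9 -134.9]
m 2.949969845461972 phi high deg 60.42114393427356 res [ 0.006  0.011  0.016 -0.028 -0.007 -0.01   0.013]
[0, -2.2, -2.5, 0, 0, 0, -1], [0, -2.0, -2.6, 0, 0, 0, -1], [0, -1.8, -2.8, 0, 0, 0, -1], [0, -1.5, -2.9, 0, 0, 0, -1], [0, -1.3, -3.1, 0, 0, 0, -1], [0, -1.0, -3.2, 0, 0, 0, -1], [0, -0.7, -3.2, 0, 0, 0, -1], [0, -0.5, -3.3, 0, 0, 0, -1], [0, -0.1, -3.3, 0, 0, 0, -1], 
[0, 0.1, -3.3, 0, 0, 0, -1], [0, 0.5, -3.3, 0, 0, 0, -1], [0, 0.7, -3.2, 0, 0, 0, -1], [0, 1.0, -3.2, 0, 0, 0, -1], [0, 1.3, -3.1, 0, 0, 0, -1], [0, 1.5, -2.9, 0, 0, 0, -1], [0, 1.8, -2.8, 0, 0, 0, -1], [0, 2.0, -2.6, 0, 0, 0, -1], [0, 2.2, -2.5, 0, 0, 0, -1], 
[0, 2.5, -2.2, 0, 0, 0, -1], [0, 2.6, -2.0, 0, 0, 0, -1], [0, 2.8, -1.8, 0, 0, 0, -1], [0, 2.9, -1.5, 0, 0, 0, -1], [0, 3.1, -1.3, 0, 0, 0, -1], [0, 3.2, -1.0, 0, 0, 0, -1], [0, 3.2, -0.7, 0, 0, 0, -1], [0, 3.3, -0.5, 0, 0, 0, -1], [0, 3.3, -0.1, 0, 0, 0, -1], 
[0, 2.9, 0.1, 0, 0, 0, -1], [0, 3.0, 0.4, 0, 0, 0, -1], [0, 2.9, 0.5, 0, 0, 0, -1], [0, 2.8, 0.8, 0, 0, 0, -1], [0, 2.8, 1.0, 0, 0, 0, -1], [0, 2.7, 1.2, 0, 0, 0, -1], [0, 2.5, 1.5, 0, 0, 0, -1], [0, 2.5, 1.6, 0, 0, 0, -1], [0, 2.3, 1.8, 0, 0, 0, -1], 
[0, 2.2, 2.0, 0, 0, 0, -1], [0, 2.0, 2.1, 0, 0, 0, -1], [0, 1.9, 2.3, 0, 0, 0, -1], [0, 1.6, 2.4, 0, 0, 0, -1], [0, 1.5, 2.6, 0, 0, 0, -1], [0, 1.3, 2.6, 0, 0, 0, -1], [0, 1.1, 2.8, 0, 0, 0, -1], [0, 0.8, 2.8, 0, 0, 0, -1], [0, 0.6, 2.9, 0, 0, 0, -1],
```

jog_arm:
  series:
    - [[0,-2.2,-2.5,0,0,0,-1],[0,-2.0,-2.6,0,0,0,-1],[0,-1.8,-2.8,0,0,0,-1],[0,-1.5,-2.9,0,0,0,-1],[0,-1.3,-3.1,0,0,0,-1],[0,-1.0,-3.2,0,0,0,-1],[0,-0.7,-3.2,0,0,0,-1],[0,-0.5,-3.3,0,0,0,-1],[0,-0.1,-3.3,0,0,0,-1],[0,0,0,0,0,0,-1]]

```text
time: 17.0
tcp_pos: [0.562, 0.0972, 0.0933]
eef_rot: [3.141, -0.0, 1.386]
contact_force: [-1.6, 1.3, -0.1]
grip_width: 0.0139
```

```bash
python3 - <<'E'
from h import *
stat("u90")
E
```

```text
u90 t 17.05 needle (1.926, (114, 115)) tcp fix [-38.89 130.73  93.1 ] F [-1.2  0.7  0.4]
```

jog_arm:
  series:
    - [[0,0.1,-3.3,0,0,0,-1],[0,0.5,-3.3,0,0,0,-1],[0,0.7,-3.2,0,0,0,-1],[0,1.0,-3.2,0,0,0,-1],[0,1.3,-3.1,0,0,0,-1],[0,1.5,-2.9,0,0,0,-1],[0,1.8,-2.7,0,0,0,-1],[0,2.0,-2.5,0,0,0,-1],[0,2.2,-2.4,0,0,0,-1],[0,0,0,0,0,0,-1]]

```text
time: 18.05
tcp_pos: [0.5733, 0.0952, 0.1198]
eef_rot: [3.141, -0.0, 1.386]
contact_force: [-2.7, -0.1, 1.8]
grip_width: 0.0141
```

```bash
python3 - <<'E'
from h import *
stat("u45")
E
```

```text
u45 t 18.1 needle (2.6, (114, 116)) tcp fix [-27.57 130.82 119.72] F [-1.6 -1.4  1.9]
```

jog_arm:
  series:
    - [[0,2.5,-2.2,0,0,0,-1],[0,2.6,-2.0,0,0,0,-1],[0,2.8,-1.8,0,0,0,-1],[0,2.9,-1.5,0,0,0,-1],[0,3.1,-1.3,0,0,0,-1],[0,3.2,-1.0,0,0,0,-1],[0,3.2,-0.6,0,0,0,-1],[0,3.3,-0.4,0,0,0,-1],[0,3.3,-0.1,0,0,0,-1],[0,0,0,0,0,0,-1]]

```text
time: 19.1
tcp_pos: [0.6004, 0.0901, 0.1305]
eef_rot: [3.14, -0.0, 1.385]
contact_force: [-0.4, -0.4, 5.0]
grip_width: 0.0141
```

```bash
python3 - <<'E'
from h import *
stat("u0")
E
```

```text
u0 t 19.15 needle (3.494, (114, 115)) tcp fix [ -0.   131.   130.53] F [-0.4 -0.1  4.2]
```

jog_arm:
  series:
    - [[0,2.9,0.1,0,0,0,-1],[0,3.0,0.4,0,0,0,-1],[0,2.9,0.5,0,0,0,-1],[0,2.8,0.8,0,0,0,-1],[0,2.8,1.0,0,0,0,-1],[0,2.7,1.2,0,0,0,-1],[0,2.5,1.5,0,0,0,-1],[0,2.5,1.6,0,0,0,-1],[0,2.3,1.8,0,0,0,-1],[0,0,0,0,0,0,-1]]

```text
time: 20.15
tcp_pos: [0.6239, 0.0857, 0.1211]
eef_rot: [3.141, 0.0, 1.386]
contact_force: [1.7, -0.3, 2.6]
grip_width: 0.0142
```

```bash
python3 - <<'E'
from h import *
stat("p40"); arc(40,90,9)
E
```

```text
p40 t 20.2 needle (4.018, (113, 116)) tcp fix [ 23.96 131.07 121.18] F [2.7 0.3 2.4]
[0, 2.7, 2.5, 0, 0, 0, -1], [0, 2.5, 2.7, 0, 0, 0, -1], [0, 2.1, 3.0, 0, 0, 0, -1], [0, 1.9, 3.2, 0, 0, 0, -1], [0, 1.6, 3.3, 0, 0, 0, -1], [0, 1.2, 3.5, 0, 0, 0, -1], [0, 0.9, 3.6, 0, 0, 0, -1], [0, 0.5, 3.6, 0, 0, 0, -1], [0, 0.2, 3.7, 0, 0, 0, -1],
```

View pics/r_p40.png

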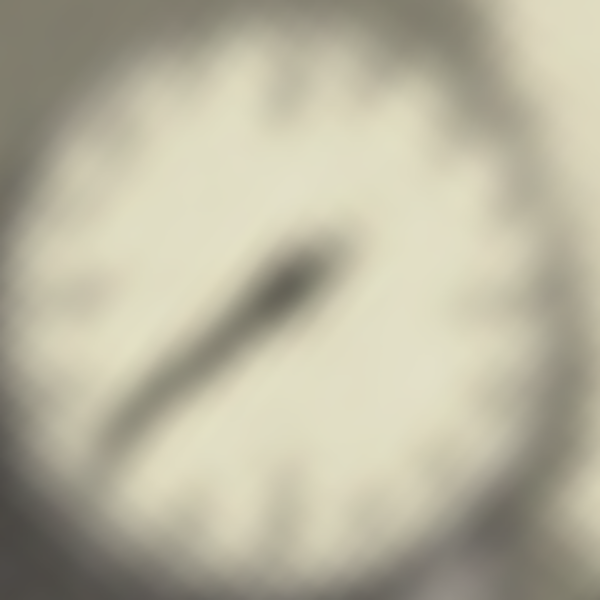

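jog_arm:
  series:
    - [[0,2.8,2.5,0,0,0,-1],[0,2.6,2.7,0,0,0,-1],[0,2.1,3.0,0,0,0,-1],[0,1.9,3.2,0,0,0,-1],[0,1.6,3.3,0,0,0,-1],[0,1.2,3.5,0,0,0,-1],[0,0.9,3.6,0,0,0,-1],[0,0.5,3.6,0,0,0,-1],[0,0.2,3.7,0,0,0,-1],[0,0,0,0,0,0,-1]]

```text
time: 21.2
tcp_pos: [0.6365, 0.0832, 0.0915]
eef_rot: [-3.141, 0.0, 1.386]
contact_force: [1.8, -0.7, -1.1]
grip_width: 0.0138
```

```bash
python3 - <<'E'
from h import *
stat("p90"); arc(90,135,9)
E
```

```text
p90 t 21.25 needle (3.907, (115, 115)) tcp fix [ 36.95 131.07  91.71] F [ 0.6  0.1 -1.6]
[0, -0.1, 3.3, 0, 0, 0, -1], [0, -0.5, 3.3, 0, 0, 0, -1], [0, -0.7, 3.2, 0, 0, 0, -1], [0, -1.0, 3.2, 0, 0, 0, -1], [0, -1.3, 3.1, 0, 0, 0, -1], [0, -1.5, 2.9, 0, 0, 0, -1], [0, -1.8, 2.8, 0, 0, 0, -1], [0, -2.0, 2.6, 0, 0, 0, -1], [0, -2.2, 2.5, 0, 0, 0, -1],
```

jog_arm:
  series:
    - [[0,-0.1,3.3,0,0,0,-1],[0,-0.5,3.3,0,0,0,-1],[0,-0.7,3.2,0,0,0,-1],[0,-1.0,3.2,0,0,0,-1],[0,-1.3,3.1,0,0,0,-1],[0,-1.5,2.9,0,0,0,-1],[0,-1.8,2.8,0,0,0,-1],[0,-2.0,2.6,0,0,0,-1],[0,-2.2,2.5,0,0,0,-1],[0,0,0,0,0,0,-1]]

```text
time: 22.25
tcp_pos: [0.6253, 0.0854, 0.0651]
eef_rot: [-3.141, 0.0, 1.386]
contact_force: [-5.1, 2.0, 2.9]
grip_width: 0.0141
```

```bash
python3 - <<'E'
from fit import *
p,f=stat("p135")
r=float(input()) if 0 else None
E
```

```text
p135 t 22.3 needle (3.114, (114, 116)) tcp fix [ 25.57 131.05  65.13] F [-4.   1.   1.6]
```

```bash
python3 - <<'E'
from fit import *
D=[[-13.09,128.6,3.10],[.22,130.6,3.50],[-19.87,125.34,2.855],[-33.83,111.42,2.327],[-38.78,95.96,1.966],[-36.54,79.7,1.797],[-27.63,65.88,1.796],[-38.89,93.1,1.926],[-27.57,119.72,2.6],[0,130.53,3.494],[23.96,121.18,4.018],[36.95,91.71,3.907],[25.57,65.13,3.114]]
fit(D); fit(D[:10])
for a in (135,): arc(135,90,9);arc(90,59,8)
E
```

```text
circle c [-0.87296585 92.57162459] theta [ -18.7    1.6  -30.1  -60.2  -84.9 -109.8 -134.9  -89.2  -44.5    1.3
   41.    91.3  136.1]
m 2.928948671662481 phi high deg 59.172872877925016 res [ 0.013  0.015  0.023 -0.026 -0.014 -0.027 -0.014 -0.018 -0.012  0.015
  0.024  0.001  0.02 ]
circle c [-0.83192587 92.61143343] theta [ -18.8    1.6  -30.2  -60.3  -85.  -109.9 -134.9  -89.3  -44.6    1.3]
m 2.951448680153113 phi high deg 60.450360461595125 res [ 0.008  0.013  0.018 -0.027 -0.005 -0.009  0.015 -0.009 -0.016  0.012]
[0, 2.2, -2.5, 0, 0, 0, -1], [0, 2.0, -2.6, 0, 0, 0, -1], [0, 1.8, -2.8, 0, 0, 0, -1], [0, 1.5, -2.9, 0, 0, 0, -1], [0, 1.3, -3.1, 0, 0, 0, -1], [0, 1.0, -3.2, 0, 0, 0, -1], [0, 0.7, -3.2, 0, 0, 0, -1], [0, 0.5, -3.3, 0, 0, 0, -1], [0, 0.1, -3.3, 0, 0, 0, -1], 
[0, -0.1, -2.6, 0, 0, 0, -1], [0, -0.2, -2.5, 0, 0, 0, -1], [0, -0.5, -2.6, 0, 0, 0, -1], [0, -0.6, -2.5, 0, 0, 0, -1], [0, -0.8, -2.4, 0, 0, 0, -1], [0, -0.9, -2.4, 0, 0, 0, -1], [0, -1.1, -2.3, 0, 0, 0, -1], [0, -1.2, -2.3, 0, 0, 0, -1],
```

jog_arm:
  series:
    - [[0,2.0,-2.6,0,0,0,-1],[0,1.9,-2.7,0,0,0,-1],[0,1.8,-2.8,0,0,0,-1],[0,1.5,-2.9,0,0,0,-1],[0,1.3,-3.1,0,0,0,-1],[0,1.0,-3.2,0,0,0,-1],[0,0.7,-3.2,0,0,0,-1],[0,0.5,-3.3,0,0,0,-1],[0,0.1,-3.3,0,0,0,-1],[0,0,0,0,0,0,-1]]

```text
time: 23.3
tcp_pos: [0.6368, 0.0832, 0.0931]
eef_rot: [3.141, -0.0, 1.386]
contact_force: [-2.8, 0.3, 0.9]
grip_width: 0.0139
```

```bash
python3 - <<'E'
from h import *
p,f=stat("q90"); print(np.degrees(np.arctan2(p[0]+.87,p[2]-92.57)))
E
```

```text
q90 t 23.35 needle (3.927, (114, 115)) tcp fix [ 37.22 131.14  92.97] F [-2.5  0.4  1. ]
89.40542421643498
```

jog_arm:
  series:
    - [[0,-0.2,-2.5,0,0,0,-1],[0,-0.3,-2.5,0,0,0,-1],[0,-0.5,-2.5,0,0,0,-1],[0,-0.6,-2.4,0,0,0,-1],[0,-0.8,-2.4,0,0,0,-1],[0,-0.9,-2.3,0,0,0,-1],[0,-1.1,-2.2,0,0,0,-1],[0,-1.2,-2.2,0,0,0,-1],[0,0,0,0,0,0,-1],[0,0,0,0,0,0,-1]]

```text
time: 24.35
tcp_pos: [0.6314, 0.0843, 0.1119]
eef_rot: [3.141, -0.0, 1.386]
contact_force: [1.6, -0.5, 1.8]
grip_width: 0.014
```

```bash
python3 - <<'E'
from h import *
p,f=stat("q59"); print(np.degrees(np.arctan2(p[0]+.87,p[2]-92.57)))
E
```

```text
q59 t 24.4 needle (4.079, (114, 115)) tcp fix [ 31.72 131.2  111.85] F [1.4 0.2 3. ]
59.394366204915
```

jog_arm:
  series:
    - [[0,0,0,0,0,0,-0.4],[0,0,0,0,0,0,-0.2],[0,0,0,0,0,0,0],[0,0,0,0,0,0,0.4],[0,0,0,0,0,0,1],[0,0,0,0,0,0,1],[0,0,0,0,0,0,1],[0,0,0,0,0,0,1],[0,0,-3,0,0,0,1],[0,0,-5,0,0,0,1]]

```text
time: 25.4
tcp_pos: [0.6309, 0.0842, 0.1195]
eef_rot: [-3.141, 0.0, 1.386]
contact_force: [-0.5, -0.5, -0.2]
grip_width: 0.0856
```

```bash
python3 - <<'E'
from h import *
C=cam("wrist"); snap("wrist","w8")
p,f=stat("rel"); print(sensors.observe()["grip_width"])
E
```

```text
rel t 25.5 needle (4.078, (114, 115)) tcp fix [ 31.87 131.25 120.5 ] F [ 0.8 -0.4  0.8]
0.08528582399606124
```

View pics/w8.png

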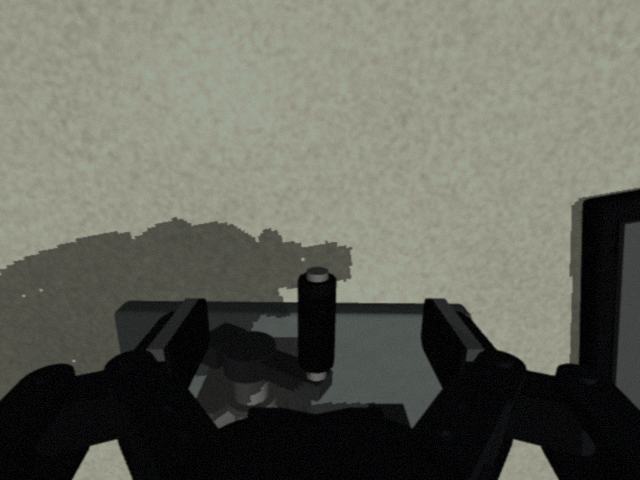

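jog_arm:
  series:
    - [[0,0,-10,0,0,0,1],[0,0,-20,0,0,0,1],[0,0,-25,0,0,0,1],[0,0,-25,0,0,0,1],[0,0,-25,0,0,0,1],[0,0,-25,0,0,0,1],[0,0,-25,0,0,0,1],[0,0,-20,0,0,0,1],[0,0,-10,0,0,0,1],[0,0,0,0,0,0,1]]

```text
time: 26.5
tcp_pos: [0.6315, 0.0844, 0.3061]
eef_rot: [3.139, -0.001, 1.386]
contact_force: [-0.0, 0.6, -0.1]
grip_width: 0.0853
```

jog_arm:
  series:
    - [[-20,-3,0,0,0,0,1],[-25,-3,0,0,0,0,1],[-25,-3,0,0,0,0,1],[-25,-3,0,0,0,0,1],[-25,-3,0,0,0,0,1],[-25,-3,0,0,0,0,1],[-25,-3,0,0,0,0,1],[-20,-3,0,0,0,0,1],[0,0,0,0,0,0,1],[0,0,0,0,0,0,1]]

```text
time: 27.5
tcp_pos: [0.5718, -0.0986, 0.3037]
eef_rot: [-3.14, -0.0, 1.384]
contact_force: [0.0, -0.2, 0.1]
grip_width: 0.0855
```

```bash
python3 - <<'E'
from h import *
p,f=stat("fin")
C=cam("wrist"); im=snap("wrist","w9"); rec=needle(im,C,name="w9rec",F=dict(x=.5755,y=-.0385,yaw=-.19,dialz=.158)); print(read(rec))
E
```

```text
fin t 27.55 needle (4.081, (113, 116)) tcp fix [  7.94 -59.09 303.86] F [-0.5 -0.1  0.2]
(4.107, (118, 112))
```

View pics/w9.png

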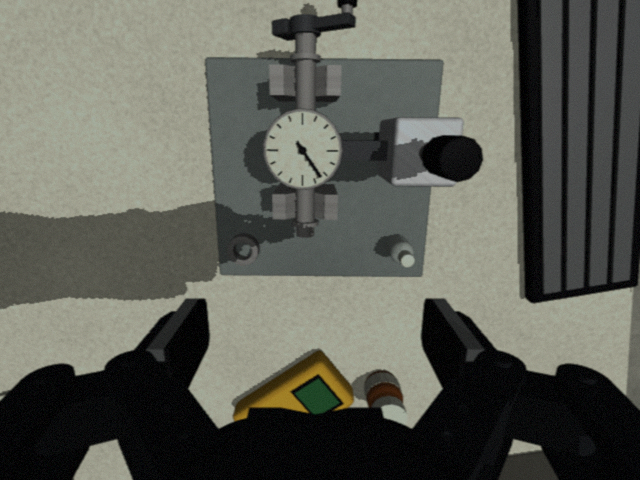

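View pics/w9rec.png

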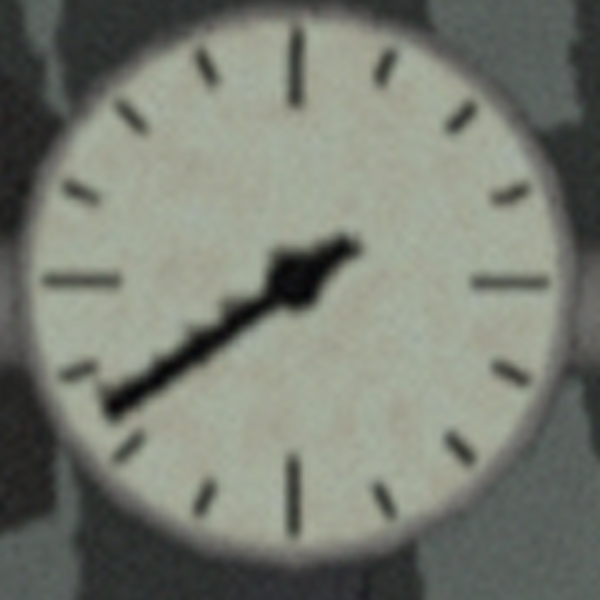

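View pics/s_fin.png

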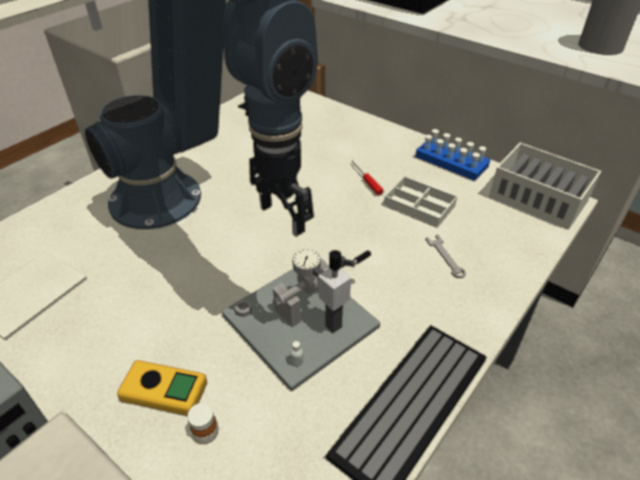

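```bash
python3 -c "
from h import *
print(np.abs(sensors.observe()['joint_vel']).max()); print(env.close_job())"
```

```text
0.012885370294264736
the job is handed in; nothing more can be done
None
```

The job is handed in at about 28 s. The highest spot of the collar is under the plunger, the indicator is still down on it, and the gripper is open and clear above the bench.

- **Lowering:** I pushed the knob down with the closed fingertips until the needle read about 3.1 rad, half way round the dial.
- **Lowest spot:** Turning by the crank handle, I carried the lowest spot past the plunger. The reading bottomed at about 1.75 rad near a crank angle of −120° from upright.
- **Highest spot:** A fit through 13 readings between −135° and +136° put the highest spot at about +59°, good to 1–2°. I left the crank at 59.4° and released it.

**Last checks:**
- The needle did not move when I let go of the handle (4.08 rad on the scene camera before and after).
- The wrist camera read 4.11 rad afterwards, and the fit predicts a peak of 4.107 rad.
- The readings agreed going out and coming back. I took that, with handle forces of at most about 6 N, as the sign that the shaft stayed down in the V-blocks; nothing measured it directly.
- The plunger stayed well short of bottoming out, at about 10.5 mm of its 16 mm.
- In the last pictures, the things around the fixture look where they were.

No check failed. The only disagreements were small: up to 0.03 rad between the readings and the fit, and the same between the two cameras.

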